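# Post the finished key case into the collection box

## Robot

A 6-joint arm with a two-finger parallel gripper is mounted at the origin on the work surface. World frame = base frame: x ahead of the robot, y to its left, z up, the work surface at z = 0. Lengths are in m, angles in rad, forces in N, time in s.
With the tool pointing down it reaches from about 0.425 to 0.925 m from the base axis. Payload 12.5 kg.
Tool frame: the origin (TCP) lies at the centre of the arm's flange, where the gripper is bolted on; the fingertips stand 173 mm ahead of it and the grasp point (between the pads) lies 155 mm ahead of it; z points along the fingers, y is the line along which they close (so a half turn about z gives the same grasp; the last joint's range is limited). The gripper opens to 85 mm and grips with 20 to 120 N. Pads are 22 mm wide; open, the fingers measure 114 mm over their backs; the gripper's body (76 mm by 85 mm) begins 54 mm behind the grasp point. The pads swing forward as they close: fully open they stand 13 mm farther back than shut.
Start: joints at [-1.298, 0.491, 1.559, -0, 1.092, -0.106], TCP at [0.231, -0.581, 0.405] pointing down, gripper open.
Joint ranges: [-3.1, 3.1], [-0.84, 2.19], [0.05, 2.79], [-1.13, 4.28], [0.06, 2.93], [-2.69, 2.69]. Speed limits (rad/s): [2.22, 2.22, 2.79, 3.14, 3.14, 3.14].

## Interface

Orientations are given as a unit quaternion [w, x, y, z].
In Python, from cell import bot, telemetry, cams, order, nets gives the robot as it stands. Calls block until the motion is done:
- bot.movep(position, orientation): joint-space move of the TCP to a pose.
- bot.move_straight(position, ori=None, v=0.15, force_limit=None): straight line of the TCP; ori=None keeps the orientation; v is the mean speed in m/s. With force_limit (N) it stops when the force on the tool has changed by that much, and returns True; else False.
- bot.move_joints(angles): joint-space move.
- bot.let_go() and bot.close(): open the fingers fully, or close them until they stop; the grip force is fixed at half the most.
- bot.sleep(seconds).
- bot.solve_ik(position, orientation): joint angles nearest the present ones, or None.
- telemetry.read_state(): the state.
- cams.snapshot(name): name is "scene" or "top"; returns a dict with "image" (384x512x3 uint8, blue, green, red), "intrinsics" (3x3 intrinsics, pixels), "rvec" (rotation vector, rad) and "tvec" (3), from world to camera coordinates, as OpenCV has them. Camera axes: x right, y down, z forward; pixel columns grow to the right and rows downward; lengths in m; the calibration is good to about 2 mm. A picture is of the moment at which its call begins. There is no depth.
A pose or a line that the arm cannot do raises bot.PlanningError and nothing moves.
- order.sign_off(): hands the job in; it is judged then, once.
Trained networks look in the newest picture that a camera, given by its name, has taken for a name from the list of things; names that differ only in an ending like _2 or _b are one class to them, and where a whole thing is asked for, a point or a joint stands for the part that bears it (a point fixed in the world has none). Each returns a list of dicts, best first, with "confidence" (0 to 1); they miss things now and then, are a little off and sometimes report something else, mostly with a low value. They report only what shows in the picture. A call takes as long as a camera call. They do not tell look-alikes from the thing itself.
- nets.search_frame(camera, thing): "centre" ([row, column] in pixels, amid what is visible of it).
The state is a dict: "clock": time; "q": joint angles; "qd": joint speeds; "joint_efforts": joint torques, N m; "ee_pos": TCP position; "orientation": TCP orientation; "wrist_force": force on the tool from outside, world axes, zero at the start; "torque": the same for the moment, N m; "gripper_width": finger opening in m; "gripper_force": force on a finger pad.
Only numpy, scipy, OpenCV 4.12 (cv2) and the standard library are available. Lean on these libraries where they do the work, as an engineer would, in place of code of your own. Each camera call takes 0.05 s, during which the arm holds its last target. There are 200 camera calls.

## Task

The car key in the orange case is ready for its owner. Take the orange case out of the rack, and push it, upright, down into the yellow-lipped slot of the collection box, keeping hold of it until at least half of it is inside the slot, then let it drop to the bottom of the box. Leave the blue and the green case standing in the rack.

Things in the scene. Friction and masses are not known exactly. Their poses are not given: they have to be found in the camera images.
- case_orange: Orange flat hard-plastic key case standing on edge: 60 mm along its x, 12 mm thick along its y, 110 mm high along z, about 80 g, a car key moulded on both faces. Origin: centre of its underside. It stands in one of three open-topped pockets of a fixed black rack, on a floor 10 mm above the bench; about 65 mm sticks out. Pinch it from above across its 12 mm, fingers on the broad faces.
- case_blue: Blue key case of the same size and frame, in another pocket of the rack; not to be moved. The pockets lie in a row along the cases' y, 70 mm apart; each is 68 mm by 18 mm inside, its walls reaching 55 mm above the bench.
- case_green: Green key case of the same size and frame, in another pocket of the rack; not to be moved.
- box_mouth (a point): Centre of the slot's mouth, at the top of its yellow lips, 184 mm above the bench; x runs along the slot, y across, z up. Fixed box, 170 (x) by 130 mm (y), tinted clear walls, grey lid with its top at 170 mm. The lips narrow from 92 x 40 mm at the mouth to a 76 x 24 mm opening in the 5 mm lid. Below, it is empty to the floor, 174 mm under the mouth: a case let go in the slot drops right in.
There are look-alikes about, which are no part of the job. What is meant by the case_orange is not pink or white, and is the smaller of those in its own colour.

How it is judged:
By the outcome, as a careful person would: the job done as asked, in the order asked, and still so for the second after the job is handed in, with the robot touching nothing.
It also fails if it takes over 38 s, if anything falls off the work surface, if the arm or the gripper's body presses on something with over 40 N, if the wrist force passes 120 N, or if a joint passes its speed limit or range.

## Working session

There is one attempt and no reset: what is moved stays moved. The work goes in short steps, each a Python script; the robot and the scene stay as the last script left them, time stands still between calls to the robot, and variables do not carry over. Pictures are saved under pics/ and viewed, at most 10 in all, crops included, and the job is handed in when it is done.

```bash
mkdir -p pics; ls; cat > h.py <<'E'
import numpy as np, cv2
from cell import bot, telemetry, cams, order, nets
def cal(s):
    R=cv2.Rodrigues(np.array(s["rvec"],float))[0]; return np.array(s["intrinsics"],float),R,np.array(s["tvec"],float).ravel()
def at_z(s,rc,z):
    K,R,t=cal(s); d=R.T@np.linalg.solve(K,[rc[1],rc[0],1]); c=-R.T@t
    return c+d*(z-c[2])/d[2]
def proj(s,P):
    K,R,t=cal(s); return cv2.projectPoints(np.array(P,float).reshape(-1,3),np.array(s["rvec"],float),np.array(s["tvec"],float),K,None)[0].reshape(-1,2)
E
python3 - <<'E'
from h import *
S={}
for c in("scene","top"):
    s=cams.snapshot(c); S[c]=s; K,R,t=cal(s); print(c,(-R.T@t).round(3),R[2].round(2))
    cv2.imwrite(f"pics/{c}1.png",s["image"])
    for n in("case_orange","case_blue","case_green","box_mouth"):
        try:
            for d in nets.search_frame(c,n)[:4]: print(n,np.round(d["centre"],1),round(d["confidence"],2),at_z(s,d["centre"],.12).round(3))
        except Exception as e: print(n,e)
E
```

```text
pics
scene [ 1.065 -0.414  0.729] [-0.58  0.47 -0.67]
case_orange [137.7 309.4] 0.9 [0.44  0.291 0.12 ]
case_orange [167.5 315.5] 0.84 [0.555 0.199 0.12 ]
case_orange [190.4 357.6] 0.83 [0.69  0.212 0.12 ]
case_orange [156.9 278.6] 0.59 [0.453 0.154 0.12 ]
case_blue [159.8 330.4] 0.73 [0.557 0.256 0.12 ]
case_green [179.7 299.9] 0.71 [0.565 0.129 0.12 ]
case_green [259.8 191.1] 0.66 [ 0.608 -0.23   0.12 ]
box_mouth [256.2 190. ] 0.57 [ 0.598 -0.226  0.12 ]
box_mouth [181.9 302.2] 0.25 [0.576 0.128 0.12 ]
top [0.476 0.003 1.289] [ 0.07 -0.01 -1.  ]
case_orange [249.9 122.2] 0.76 [0.408 0.316 0.12 ]
case_orange [142.3 154.2] 0.67 [0.664 0.236 0.12 ]
case_orange [250.7 169.6] 0.62 [0.403 0.203 0.12 ]
case_orange [199.2 161. ] 0.58 [0.526 0.221 0.12 ]
case_blue [201.1 133. ] 0.56 [0.523 0.288 0.12 ]
case_green [196.7 186.8] 0.65 [0.53  0.159 0.12 ]
case_green [167.1 347.3] 0.18 [ 0.59  -0.229  0.12 ]
box_mouth [169.7 347.9] 0.88 [ 0.584 -0.23   0.12 ]
```

```bash
python3 - <<'E'
import cv2
a=cv2.imread("pics/scene1.png")[90:240,230:430]; b=cv2.imread("pics/top1.png")[110:290,90:290]
cv2.imwrite("pics/c1.png",cv2.resize(a,None,fx=4,fy=4,interpolation=2)); cv2.imwrite("pics/c2.png",cv2.resize(b,None,fx=3.3,fy=3.3,interpolation=2))
E
```

```text
(no output)
```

View pics/scene1.png

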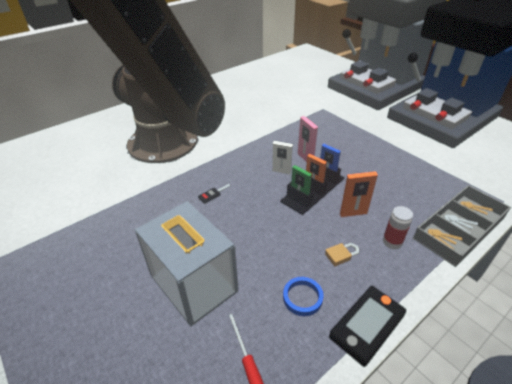

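View pics/c1.png

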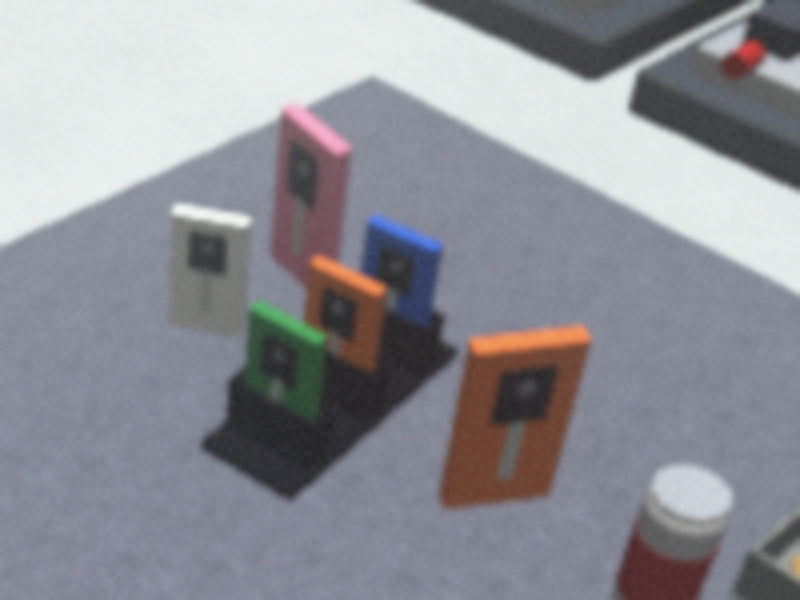

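View pics/top1.png

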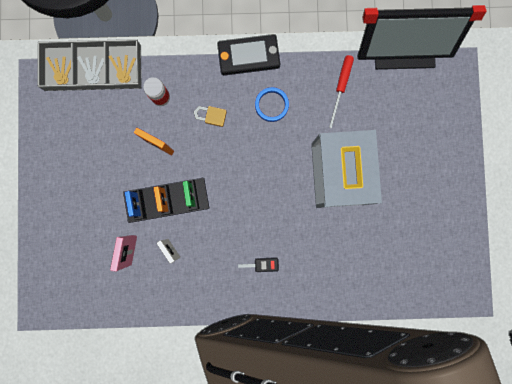

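View pics/c2.png

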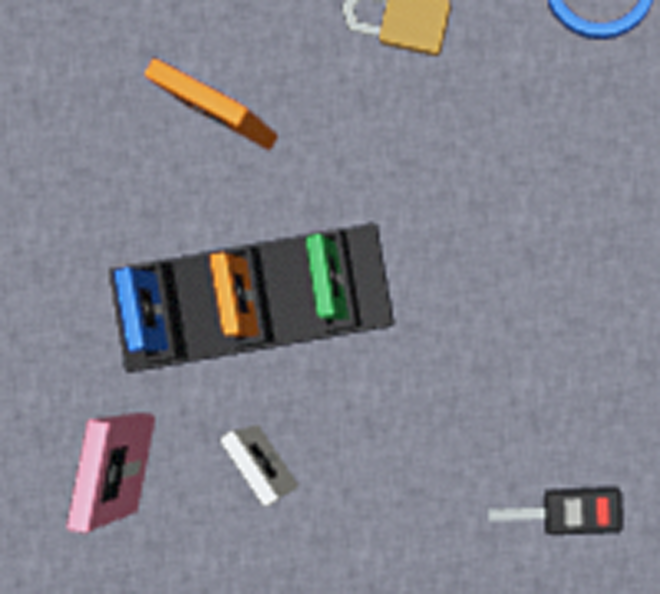

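Orange candidates: the rack's middle pocket (scene row 168, col 316; top 199,161) and the larger free-standing one (scene 190,358; top 142,154). Pink (top 250,122) and white (top 250,170) are excluded by colour. The one in the rack is the smaller orange, and the crops confirm it. The yellow slot is at top (168,351). Next I'll measure the top faces and the slot.

```bash
cat >> h.py <<'E'
def rect(s,mask,near,z):
    n,l,st,ce=cv2.connectedComponentsWithStats(mask.astype(np.uint8))
    i=1+np.argmin(np.hypot(ce[1:,1]-near[0],ce[1:,0]-near[1])+1e3*(st[1:,4]<15))
    rc=np.argwhere(l==i); P=np.array([at_z(s,p,z)[:2] for p in rc])
    (c,sz,a)=cv2.minAreaRect((P*1000).astype(np.float32))
    if sz[0]<sz[1]: sz=sz[::-1]; a+=90
    return len(rc),np.array(c)/1000,np.round(sz,1),(a+90)%180-90,P.mean(0)
E
python3 - <<'E'
from h import *
s=cams.snapshot("top"); hsv=cv2.cvtColor(s["image"],cv2.COLOR_BGR2HSV); H,Sa,V=cv2.split(hsv)
for nm,near,lo,hi,z in(("orange",(199,161),8,20,.12),("blue",(201,133),100,122,.12),("green",(196,188),50,80,.12),("slot",(168,351),18,32,.184)):
    m=(H>=lo)&(H<=hi)&(Sa>130); r0,c0=near; w=V[r0-16:r0+17,c0-14:c0+15][m[r0-16:r0+17,c0-14:c0+15]]
    for th in(60,.8*np.percentile(w,95)): print(nm,int(th),*rect(s,m&(V>th),near,z))
c=s["image"][125:225,110:380]; cv2.imwrite("pics/d.png",cv2.resize(c,None,fx=2.9,fy=2.9))
t=cams.snapshot("scene"); H,Sa,V=cv2.split(cv2.cvtColor(t["image"],cv2.COLOR_BGR2HSV))
print("scene slot",*rect(t,(H>=18)&(H<=32)&(Sa>130),(234,183),.184))
for nm,near,lo,hi in(("orange",(167,316),4,20),("blue",(160,330),100,122),("green",(180,300),50,80)):
    m=(H>=lo)&(H<=hi)&(Sa>110);
    for th in(60,140,170): print(nm,th,*rect(t,m&(V>th),near,.12))
E
```

```text
orange 60 240 [0.52717566 0.22281778] [63.9 26.4] 8.561634063720703 [0.526429   0.22392538]
orange 192 111 [0.52789484 0.22941954] [57.5 10.8] 9.099774360656738 [0.52795639 0.22945934]
blue 60 258 [0.51839026 0.29088867] [62.8 29.9] 8.69166374206543 [0.51755834 0.29212343]
blue 194 107 [0.51865192 0.29896866] [58.  10.4] 9.323797225952148 [0.5185683  0.29899032]
green 60 119 [0.53786719 0.15570064] [62.7 20.8] 8.810760498046875 [0.5375745  0.15588284]
green 163 30 [0.54878442 0.1645145 ] [38.5  7.2] -1.1139907836914062 [0.55071527 0.16431433]
slot 60 448 [ 0.58423511 -0.22625694] [95.7 44. ] 2.035618782043457 [ 0.58513674 -0.22841301]
slot 181 426 [ 0.58423511 -0.22625694] [95.7 44. ] 2.035618782043457 [ 0.5850123 -0.2279847]
scene slot 322 [ 0.58661932 -0.22681419] [95.2 40.4] 1.8781496286392212 [ 0.57936726 -0.22126589]
orange 60 253 [0.55540955 0.20276086] [119.1  52.7] -45.047340393066406 [0.55378092 0.20684569]
orange 140 76 [0.5275105  0.23058823] [60.8 17.1] 7.488121032714844 [0.52776571 0.22963943]
orange 170 64 [0.52647784 0.23060966] [58.7 13.6] 7.432766437530518 [0.52721314 0.23051796]
blue 60 165 [0.55017975 0.27261166] [124.7  46.4] -40.338199615478516 [0.54454444 0.27781453]
blue 140 59 [0.51894501 0.29988052] [57.9 14.8] 8.795340538024902 [0.51894684 0.2998708 ]
blue 170 49 [0.51763275 0.30101572] [55.5 12.5] 10.275309562683105 [0.51770966 0.30086945]
green 60 50 [0.53969495 0.15895316] [54.2 10.7] 9.199323654174805 [0.53988302 0.15902685]
green 140 37 [0.53941193 0.16070038] [54.2  7.2] 9.199323654174805 [0.53836069 0.16027365]
green 170 1 [0.54586414 0.16357527] [0. 0.] 0.0 [0.54586413 0.16357527]
```

```bash
cat >> h.py <<'E'
from scipy.spatial.transform import Rotation
def down(deg):
    c,s=np.cos(np.radians(deg)),np.sin(np.radians(deg))
    q=Rotation.from_matrix(np.array([[c,s,0],[s,-c,0],[0,0,-1]])).as_quat(); return [q[3],*q[:3]]
def best(p,deg):
    o=[(np.abs(np.array(j)-telemetry.read_state()["q"]).max(),k) for k in(deg,deg+180) if (j:=bot.solve_ik(p,down(k))) is not None]
    return down(min(o)[1])
def st():
    s=telemetry.read_state(); print(round(s["clock"],2),np.round(s["ee_pos"],4),np.round(s["wrist_force"],1),round(s["gripper_width"],4),round(s["gripper_force"],1),np.round(s["q"],2))
E
python3 - <<'E'
from h import *
p=[.5279,.2295,.40]; q=best(p,8.6)
bot.movep(p,q); st()
print(bot.move_straight([*p[:2],.305],v=.15)); st()
for c in("scene","top"):
    s=cams.snapshot(c); cv2.imwrite(f"pics/{c}2.png",s["image"])
s=cv2.imread("pics/scene2.png")[60:240,210:430]; cv2.imwrite("pics/e.png",cv2.resize(s,None,fx=3.3,fy=3.3))
E
```

```text
3.62 [0.5282 0.2289 0.4   ] [ 0.3  0.5 -0.8] 0.0857 0.0 [ 0.29  0.43  1.69 -0.    1.03 -1.43]
False
4.41 [0.5282 0.2295 0.3056] [ 0.6 -0.2  0.4] 0.0856 0.0 [ 0.3   0.54  1.78  0.    0.82 -1.43]
```

View pics/e.png

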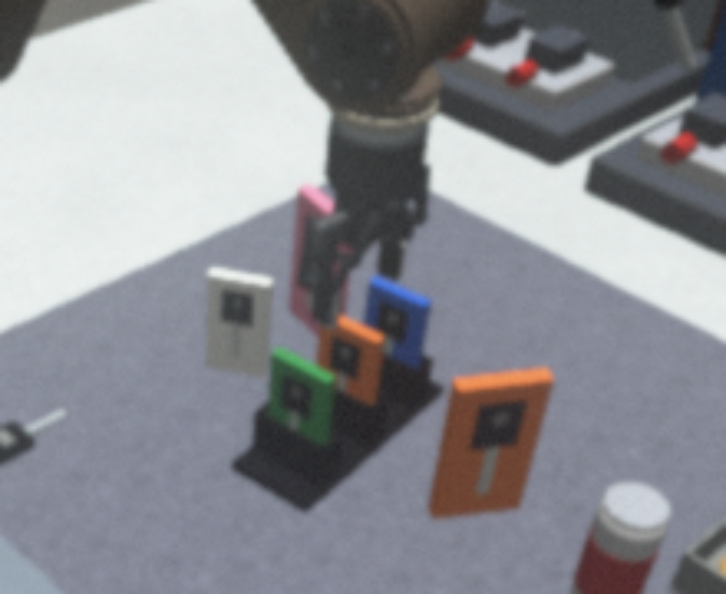

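The crop shows the fingers straddling the orange case (crop 350,360) along the row, between green and blue. I'm going down to grasp.

```bash
python3 - <<'E'
from h import *
hit=bot.move_straight([.5279,.2295,.263],v=.07,force_limit=8); print(hit); st()
if not hit:
    bot.close(); st()
    bot.move_straight([.5279,.2295,.40],v=.1); st()
    for c in("scene","top"):
        s=cams.snapshot(c); cv2.imwrite(f"pics/{c}3.png",s["image"])
    s=cv2.imread("pics/scene3.png")[40:240,210:430]; cv2.imwrite("pics/f.png",cv2.resize(s,None,fx=3,fy=3))
E
```

```text
False
5.26 [0.528  0.2295 0.263 ] [ 0.3 -0.4  0.1] 0.0854 0.0 [ 0.3   0.6   1.82 -0.    0.73 -1.43]
5.92 [0.5279 0.2295 0.2632] [0.5 0.1 2.1] 0.011 58.7 [ 0.3   0.6   1.82 -0.    0.73 -1.43]
7.44 [0.5279 0.2295 0.3994] [ 0.1  0.4 -1.6] 0.0111 58.3 [ 0.3   0.43  1.69  0.    1.03 -1.43]
```

View pics/f.png

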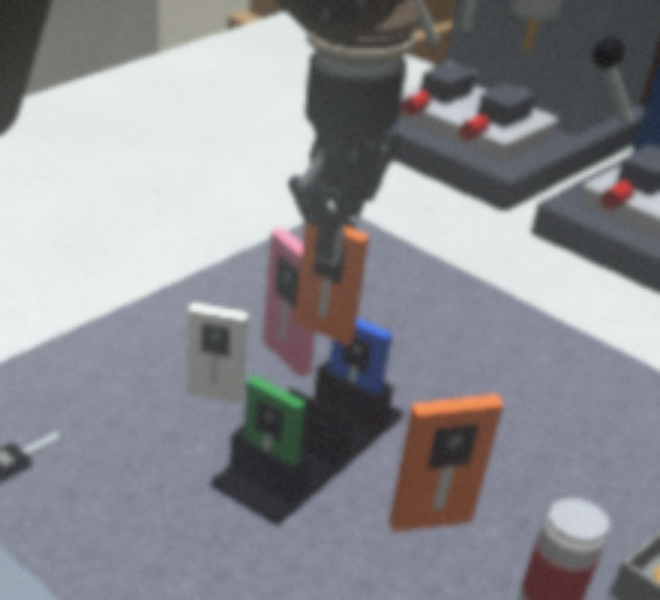

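The orange case (crop 335,285) is held upright and clear of the rack, with blue and green still standing. I'm moving it to the slot.

```bash
python3 - <<'E'
from h import *
bot.move_straight([.5279,.2295,.47],v=.15)
p=[.585,-.2265,.47]; q=best(p,2); bot.movep(p,q); bot.sleep(.2); st()
bot.move_straight([*p[:2],.443],v=.1); st()
for c in("scene","top"):
    s=cams.snapshot(c); cv2.imwrite(f"pics/{c}4.png",s["image"])
a=cv2.imread("pics/scene4.png")[110:330,100:300]; b=cv2.imread("pics/top4.png")[90:310,270:470]
cv2.imwrite("pics/g.png",cv2.resize(np.hstack([a,b]),None,fx=2,fy=2))
E
```

```text
10.04 [ 0.5852 -0.2257  0.4701] [-0.4 -0.2 -0.8] 0.0113 58.3 [-0.47  0.44  1.47  0.    1.24 -2.08]
10.46 [ 0.5851 -0.2265  0.4429] [ 0.5 -0.3 -0.3] 0.0113 58.4 [-0.47  0.46  1.5  -0.    1.18 -2.08]
```

View pics/g.png

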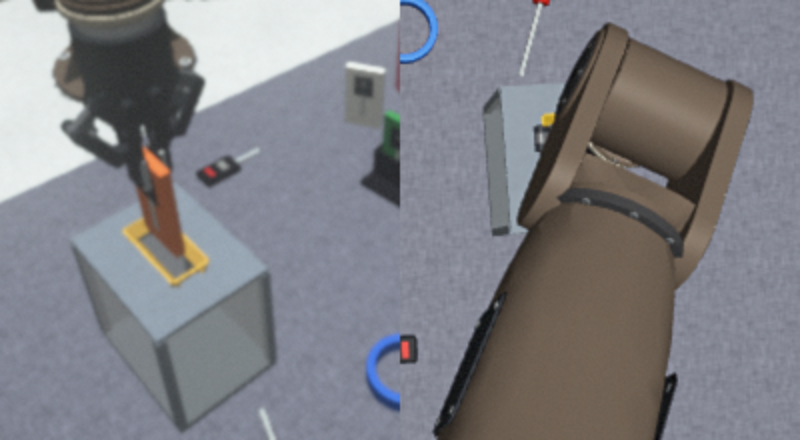

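The case (left crop 165,210) stands over the yellow slot with its lower edge at the mouth, and lines up with it. I'm inserting it with a force guard.

```bash
python3 - <<'E'
from h import *
hit=bot.move_straight([.585,-.2265,.363],v=.06,force_limit=10); print(hit); st()
if not hit:
    bot.sleep(.2); bot.let_go(); bot.sleep(.4); st()
    bot.move_straight([.585,-.2265,.47],v=.15); bot.movep([.4,-.5,.47],telemetry.read_state()["orientation"]); st()
    for c in("scene","top"):
        s=cams.snapshot(c); cv2.imwrite(f"pics/{c}5.png",s["image"])
    a=cv2.imread("pics/scene5.png")[100:330,100:400]; b=cv2.imread("pics/top5.png")[100:330,290:390]
    cv2.imwrite("pics/k.png",cv2.resize(np.hstack([a,b]),None,fx=2,fy=2))
E
```

```text
False
12.04 [ 0.585  -0.2265  0.3634] [-0.4 -1.3 -1.1] 0.0109 58.4 [-0.47  0.54  1.6   0.    1.01 -2.08]
13.35 [ 0.585  -0.2265  0.363 ] [ 0.2 -0.2  0.9] 0.085 0.0 [-0.47  0.54  1.6   0.    1.01 -2.08]
15.47 [ 0.4008 -0.4993  0.4699] [0.4 0.6 0.3] 0.0857 0.0 [-1.    0.46  1.43 -0.    1.25 -2.6 ]
```

View pics/k.png

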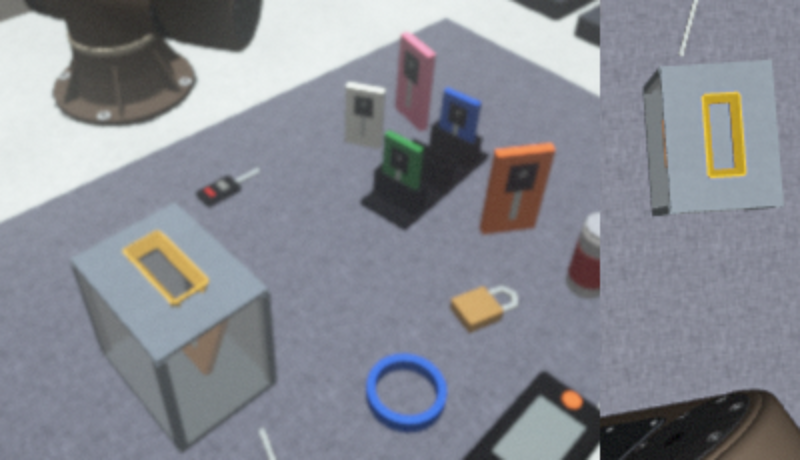

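The case is in the box and the slot looks clear. Blue and green still stand in the rack. I'll check that it has settled on the floor.

```bash
python3 - <<'E'
from h import *
o=cv2.imread("pics/scene5.png"); s=cams.snapshot("scene")
print("diff",np.abs(o[200:330,130:240].astype(int)-s["image"][200:330,130:240]).max())
print("tip on floor",at_z(s,(287,204),.01).round(3),"at z.05",at_z(s,(287,204),.05).round(3),"top edge cols",[at_z(s,p,.01).round(3) for p in((262,213),(275,192))])
t=cams.snapshot("top"); print("top orange floor",at_z(t,(170,323),.01).round(3),at_z(t,(170,323),.1).round(3))
im=s["image"]
c=im[195:320,130:245]; cv2.imwrite("pics/m.png",cv2.resize(c,None,fx=4.7,fy=4.7,interpolation=2))
E
```

```text
diff 9
tip on floor [ 0.612 -0.214  0.01 ] at z.05 [ 0.637 -0.225  0.05 ] top edge cols [array([ 0.566, -0.158,  0.01 ]), array([ 0.565, -0.218,  0.01 ])]
top orange floor [ 0.595 -0.187  0.01 ] [ 0.587 -0.173  0.1  ]
```

View pics/m.png

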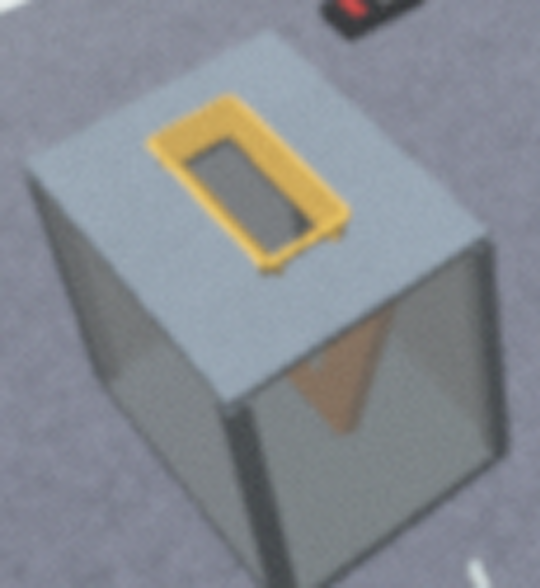

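```bash
python3 -c "
from h import *
st(); print(order.sign_off())"
```

```text
15.67 [ 0.4009 -0.4992  0.4701] [ 0.2  0.3 -0.2] 0.0854 0.0 [-1.    0.46  1.43 -0.    1.25 -2.6 ]
the job is handed in; nothing more can be done
None
```

I pushed the orange case about 75 mm into the slot before letting go; it dropped to the box floor, where it rests leaning slightly, blue and green still stand in the rack, and I handed the job in at 15.7 s.

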